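# Work a stuck tumbler off its drying peg

## Task

The steel tumbler has stuck fast on the leaning peg of the drying stand. Grip it, twist it back and forth on the peg while you pull (a good 20 degrees round from where it sits and all the way back, as often as it needs) until it comes off, then stand it mouth down on the floor of the oven tray and let go; do not drop or throw it. Leave the glass on the tray and the white cup where they are.

Things in the scene. Friction and masses are not known exactly. Their poses are not given: they have to be found in the camera images.
- tumbler: the plain steel tumbler: a straight round cup, outside diameter 58 mm (61 mm at the lip), 120 mm long, wall 3 mm, 0.12 kg. Origin: centre of its open mouth; z axis: its centre line, from mouth to closed end. It starts pushed fully over the peg, closed end up, leaning 35 degrees from vertical. Grip it across its diameter near the closed end, tool along its centre line
- tumbler_side (a point): a point on the tumbler's outside wall, 29 mm from its centre line along the tumbler's x axis, 100 mm from the mouth. At the start its y in the peg's frame is 0; after a twist it is 29 mm times the sine of the twist
- peg: the fixed leaning peg of the drying stand, inside the tumbler at the start. Origin: centre of its seat, a round grey flange 72 mm across and 9 mm thick on which the tumbler's mouth rests; z axis: along the peg, outwards and up, 35 degrees from vertical. It is 82 mm long from the seat, up to 45 mm thick without its ribs; the tumbler is clear of it once drawn 82 mm along z
- stand: the fixed drying stand: a white plastic drip base 150 x 130 mm, 23 mm high with its rim, carrying the peg on a stem. Origin: centre of the base's underside on the worktop. The seat's centre lies straight above the origin, 75 mm up; the peg leans towards the stand's own -x side
- tray: the dark oven tray lying on the worktop, fixed, 361 x 236 mm (long side along its x axis), rim 23 mm high. Origin: centre of its underside; its flat floor is 4 mm above that and measures 324 x 198 mm inside the rim
- glass: a clear drinking glass 76 mm across and 86 mm high, loose, standing on the tray's floor on its +x half, 50 to 80 mm from the tray's centre. Origin: centre of its underside. To be left alone
- cup: a white cup, 95 mm across and 62 mm high with a handle, loose, on the draining board to the left. Origin: on its underside. To be left alone
- peg_ribs (a point): centre of four sprung rubber ribs on the peg, 25 to 47 mm above the seat, that press on the tumbler's inside wall. They hold it with about 18 N (14 to 23) against a straight pull, about half of that while it is also being twisted (0.8 rad for each 8 mm), until it has been drawn about 40 mm along the peg; then it is loose. Twisting takes about 0.5 N m; the twist is not limited
There are look-alikes about, which are no part of the job. Leave any pink or purple look-alike of the tumbler alone.

How it is judged (in metres and radians):
On the way, in this order (a step that is already met when the one before it is completed fails the run):
1. the tumbler has been twisted at least 14 degrees one way or the other while the peg still grips it (distance between tumbler and peg below 0.037 m and (y of tumbler_side in the frame of peg above 0.007 m or y of tumbler_side in the frame of peg below -0.007 m)).
2. it has been twisted back to within 7 degrees of where it started, already drawn at least 3 mm along the peg but still gripped by it (distance between tumbler and peg below 0.042 m and y of tumbler_side in the frame of peg between -0.0035 and 0.0035 m and z of tumbler in the frame of peg above 0.003 m).
3. the tumbler is off the peg (distance between tumbler and peg above 0.09 m).
At the end, for the whole second after the job is handed in: The tumbler stands mouth down on the tray's floor inside the rim (axis within 0.1 rad of vertical, mouth within 5 mm of the floor), at rest and released; the glass and the cup are within 20 mm of where they stood (angle between tumbler's own z axis and vertical below 0.1 rad and x of tumbler in the frame of tray between -0.14 and 0.14 m and y of tumbler in the frame of tray between -0.08 and 0.08 m and z of tumbler in the frame of tray below 0.009 m and linear speed of tumbler below 0.02 m/s and distance of each of glass, cup from where it was at the start of the episode below 0.02 m); the robot touches nothing.
It fails at once if the tumbler is dropped or thrown: it moves faster than 0.7 m/s while the fingers do not hold it (linear speed of tumbler above 0.7 m/s and contact force between the fingers and tumbler below 0.3 N).
It fails at once if the glass on the tray is tipped over (angle between glass's own z axis and vertical above 0.5 rad).
It also fails if it takes over 54 s, if anything falls off the work surface, if the arm or the gripper's body presses on something with over 40 N, if the wrist force passes 120 N, or if a joint passes its speed limit or range.

## Robot

A 6-joint arm with a two-finger parallel gripper is mounted at the origin on a cart in front of the work surface, level with it; the furniture and walls round the work are solid. World frame = base frame: x ahead of the robot, y to its left, z up, the work surface at z = 0. Lengths are in mm, angles in rad, forces in N, time in s.
With the tool pointing down it reaches from about 275 to 850 mm from the base axis. Payload 19 kg.
Tool frame: the origin (TCP) lies where the fingers leave the gripper's body, on its centre line; the fingertips stand 73 mm ahead of it and the grasp point (between the pads) lies 54 mm ahead of it; z points along the fingers, y is the line along which they close (so a half turn about z gives the same grasp; the last joint's range is limited). The gripper opens to 85 mm and grips with 20 to 120 N. Pads are 22 mm wide; open, the fingers measure 114 mm over their backs; the gripper's body (76 mm by 85 mm) begins 54 mm behind the grasp point. The pads swing forward as they close: fully open they stand 13 mm farther back than shut.
Start: joints at [1.106, 0.15, 1.437, -0, 1.554, -0.134], TCP at [186.766, 543.799, 303.867] pointing down, gripper open.
Joint ranges: [-2.8, 2.8], [-0.68, 2.1], [0.12, 2.68], [-1.39, 4.53], [0.16, 2.79], [-2.81, 2.81]. Speed limits (rad/s): [1.89, 1.89, 2.22, 3.01, 3.01, 3.01].

## Interface

Orientations are given as a unit quaternion [x, y, z, w].
In Python, from workcell import env gives the robot as it stands.
- The arm moves only by the shell command python3 -m creep 'ROWS' [FORCE]. ROWS is JSON, one flat list of numbers, 7 for each row, row after row: the turn, a rotation vector about the tool's x, y, z in units of 8 degrees (1.0 is 8 degrees), then the shift along the tool's x, y, z in units of 30 mm (1.0 is 30 mm), then the opening, from -1 (shut) to 1 (fully open). In form: [rx, ry, rz, dx, dy, dz, gripper, rx, ry, rz, dx, dy, dz, gripper, ...]. A call has 1 to 8 rows; each row shifts and turns the commanded pose from where the row before left it, along the tool's axes as they then stand; what a row does not reach is not made up. A row lasts 1/8 s, in which the tool goes at most 62.5 mm and 10.7 degrees, less where a joint would pass 70% of its speed; a pose out of reach is approached as far as the arm can. A call is refused whole if a number of a shift passes 1 or a number of a turn 1, either way. A call with a gripper value outside its range is refused whole. The fingers move at their own pace and stop on an object; FORCE is the grip in N (left out, the last holds). Time passes only in rows, so rows that do not move let the fingers close. It gives the time, the measured TCP pose, the force, the opening and the grip force at its end, in the units of the state.
- env.state(): the state, without advancing time (a new reading comes with each control period).
- env.read_camera(name): name is "scene" or "top" or "wrist"; returns a dict with "img" (400x640x3 uint8, blue, green, red), "range_z" (400x640 float32, mm along the optical axis (not along the pixel's ray), 0 where there is no reading), "fx", "fy", "cx", "cy" (pixels), "extrinsics" (4x4, takes a point from world to camera coordinates); the wrist camera has in their place "hand_eye" (4x4, takes a point from camera to tool coordinates, whose origin is the TCP and whose axes are the flange's). Camera axes: x right, y up, looking along -z (the intrinsics and any distortion apply to the point x, -y, -z); pixel columns grow to the right and rows downward; lengths in mm; the calibration is good to about 2 mm. A picture is of the moment at which its call begins: read the wrist's pose just before it.
- env.job_done(): hands the job in; it is judged then, once.
Trained networks look in the newest picture that a camera, given by its name, has taken for a name from the list of things; names that differ only in an ending like _2 or _b are one class to them, and where a whole thing is asked for, a point or a joint stands for the part that bears it (a point fixed in the world has none). Each returns a list of dicts, best first, with "score" (0 to 1); they miss things now and then, are a little off and sometimes report something else, mostly with a low value. They report only what shows in the picture. A call takes as long as a camera call. They do not tell look-alikes from the thing itself.
- env.spot_in(camera, name): "box" ([left, top, right, bottom] in pixels, round what is visible of it).
The state is a dict: "t": time; "joint_positions": joint angles; "joint_vel": joint speeds; "joint_efforts": joint torques, N m; "tcp_pos": TCP position; "tcp_rot": TCP orientation; "force": force on the tool from outside, world axes, zero at the start; "wrist_torque": the same for the moment, N m; "opening": opening from 0.0 (shut) to 1.0 (fully open); "grip_force": force on a finger pad.
Only numpy, scipy, OpenCV 4.12 (cv2) and the standard library are available. Lean on these libraries where they do the work, as an engineer would, in place of code of your own. Each camera call takes 0.05 s, during which the arm holds its last target. There are 200 camera calls.

## Working session

There is one attempt and no reset: what is moved stays moved. The work goes in short steps, Python scripts to look and compute and a shell command to move; the robot and the scene stay as the last step left them, time stands still between calls to the robot, and variables do not carry over. Pictures are saved under pics/ and viewed, at most 10 in all, crops included, and the job is handed in when it is done.

```bash
ls; mkdir -p pics; python3 - <<'E'
from workcell import env
import cv2, numpy as np
for c in ("scene","top"):
    r=env.read_camera(c); cv2.imwrite(f"pics/{c}0.png",r["img"]); np.savez(f"{c}0.npz",**r)
    for n in ("tumbler","peg","stand","tray","glass","cup"):
        print(c,n,[( [round(v) for v in d["box"]],round(d["score"],2)) for d in env.spot_in(c,n)][:4])
print(env.state())
E
```

```text
pics
scene tumbler [([349, 98, 392, 134], 0.94), ([405, 146, 452, 186], 0.86), ([270, 107, 309, 130], 0.71)]
scene peg [([344, 119, 363, 139], 0.44)]
scene stand [([324, 117, 389, 169], 0.76)]
scene tray [([232, 157, 398, 268], 0.71)]
scene glass [([280, 173, 310, 217], 0.97)]
scene cup [([201, 254, 252, 302], 0.66)]
top tumbler [([384, 260, 432, 299], 0.87), ([408, 194, 441, 233], 0.74), ([398, 112, 437, 156], 0.59)]
top peg [([407, 186, 432, 207], 0.51)]
top stand [([390, 176, 438, 231], 0.71)]
top tray [([275, 140, 362, 271], 0.68)]
top glass [([303, 166, 334, 198], 0.63)]
top cup [([203, 149, 238, 192], 0.62)]
{'t': 0.7, 'joint_positions': array([ 1.10600926e+00,  1.50462928e-01,  1.43741153e+00,  1.01742274e-06,
        1.55384345e+00, -1.33998769e-01]), 'joint_vel': array([ 3.49561013e-04, -1.71024770e-03, -8.13330429e-04, -7.50852088e-05,
       -1.69620470e-03,  2.07508487e-03]), 'joint_efforts': array([ 5.38444423e-03, -7.12636900e+01, -5.70984721e+01, -1.03850326e-06,
        1.32314519e-03,  4.63486538e-05]), 'tcp_pos': array([186.75218355, 543.78303965, 303.88194451]), 'tcp_rot': array([ 1.64641121e-01,  9.86353536e-01, -5.96923404e-05, -1.89576238e-05]), 'force': array([ 0.54566215, -0.64742682, -0.29457389]), 'wrist_torque': array([ 0.00176997,  0.02032252, -0.05216233]), 'grip_force': 0.0, 'opening': 1.0007901596183224}
```

View pics/scene0.png

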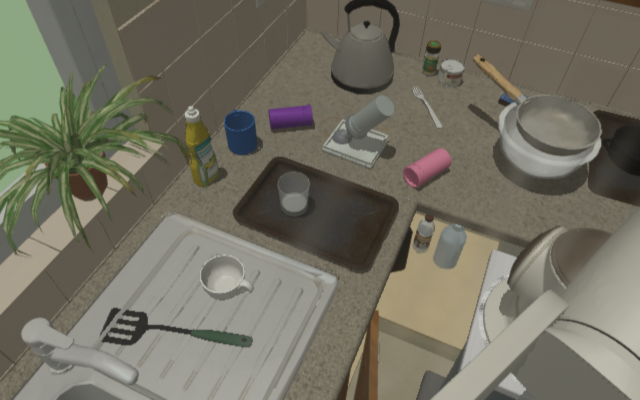

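View pics/top0.png

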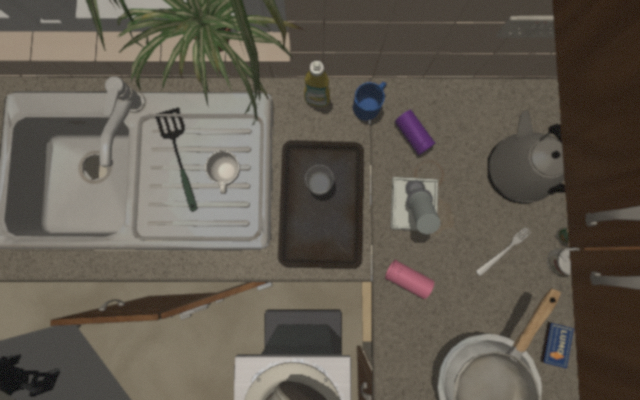

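The scene view shows three candidates: the steel tumbler on the peg (370,117), pink at (428,168) and purple at (290,117). In the top view they are at (422,210), (409,280) and (414,133). I choose the steel one on the white stand, and will check it in a close crop.

```bash
cat > h.py <<'E'
import numpy as np
from scipy.spatial.transform import Rotation as R
def cloud(r,T=None):
    z=r["range_z"].astype(float); v,u=np.indices(z.shape)
    P=np.stack([(u-r["cx"])/r["fx"]*z,-(v-r["cy"])/r["fy"]*z,-z,np.ones_like(z)],-1)
    M=np.linalg.inv(r["extrinsics"]) if T is None else T
    W=(P@M.T)[...,:3]; W[z<=0]=np.nan; return W
def box(W,b): return W[b[1]:b[3],b[0]:b[2]].reshape(-1,3)
E
python3 - <<'E'
from h import *; import cv2
C={}
for c in ("scene","top"):
    r=dict(np.load(f"{c}0.npz")); C[c]=cloud(r)
    f={"scene":(349,98,392,134),"top":(400,176,441,240)}[c]
    P=box(C[c],f); P=P[np.isfinite(P).all(1)]
    q=P[P[:,2]>110]; print(c,len(q),q.min(0).round(),q.max(0).round(),q.mean(0).round())
    for n,bb in (("tray",{"scene":(232,157,398,268),"top":(270,135,367,276)}[c]),("glass",{"scene":(280,173,310,217),"top":(303,166,334,198)}[c]),("base",{"scene":(320,117,392,169),"top":(388,174,440,235)}[c])):
        p=box(C[c],bb); p=p[np.isfinite(p).all(1)]
        if n=="tray": p=p[(p[:,2]>14)&(p[:,2]<30)]
        if n=="glass": p=p[(p[:,2]>40)&(p[:,2]<100)]
        if n=="base": p=p[(p[:,2]>8)&(p[:,2]<28)]
        if len(p)>3: print(c,n,len(p),p.min(0).round(),p.max(0).round(),p.mean(0).round(),cv2.minAreaRect(p[:,:2].astype(np.float32)))
    M=np.linalg.inv(r["extrinsics"]); print("cam",M[:3,3].round(),r["fx"])
b=cv2.imread("pics/scene0.png")[80:180,310:470]; cv2.imwrite("pics/crop1.png",cv2.resize(b,None,fx=5,fy=5,interpolation=cv2.INTER_CUBIC))
E
```

```text
scene 757 [ 478. -370.  110.] [ 579. -309.  191.] [ 521. -326.  153.]
scene tray 2652 [ 387. -308.   14.] [753. 155.  30.] [569. -85.  20.] ((569.9197387695312, -81.92085266113281), (405.81915283203125, 356.11309814453125), 25.461977005004883)
scene glass 778 [ 589. -113.   40.] [664. -34.  92.] [626. -74.  66.] ((624.5588989257812, -74.00535583496094), (70.71942138671875, 79.32734680175781), 25.005321502685547)
scene base 1489 [ 490. -408.    8.] [ 646. -272.   28.] [ 560. -330.   16.] ((567.6395263671875, -341.4359436035156), (134.43484497070312, 150.1836700439453), 86.71565246582031)
cam [261. 626. 977.] 498.87030830405064
top 791 [ 481. -368.  110.] [ 583. -311.  194.] [ 527. -336.  161.]
top tray 2595 [ 390. -200.   14.] [755.  43.  30.] [579. -79.  21.] ((572.5366821289062, -79.41412353515625), (236.56344604492188, 361.7051086425781), 88.3880844116211)
top glass 224 [ 593. -111.   41.] [667. -36.  95.] [639. -73.  71.] ((629.5675048828125, -73.44227600097656), (73.7960433959961, 75.24081420898438), 2.681960105895996)
top base 1314 [ 496. -409.    8.] [ 649. -275.   28.] [ 578. -324.   17.] ((571.6076049804688, -341.5076904296875), (126.70802307128906, 149.9281005859375), 85.79698944091797)
cam [ 430.  -70. 1216.] 426.15134667009926
```

View pics/crop1.png

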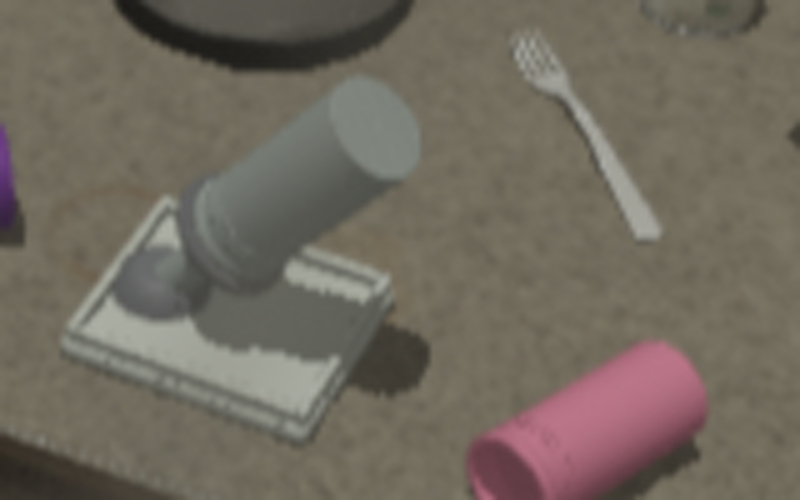

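The crop confirms the plain steel tumbler on the grey flange (tumbler at crop centre-left, pink one lower right). Now I fit its axis and plan the move.

```bash
cat >> h.py <<'E'
def steps(p,q,tp,tR):
    """shift to target in present tool axes (units of 30 mm) and turn rotvec (units of 8 deg)"""
    A=R.from_quat(q); return (A.inv().apply(np.array(tp)-p)/30).round(2), np.rad2deg((A.inv()*tR).as_rotvec()/8).round(2)
E
python3 - <<'E'
from h import *; from scipy.optimize import least_squares
Q=[]
for c,f in (("scene",(345,95,396,140)),("top",(400,176,441,240))):
    r=dict(np.load(f"{c}0.npz")); P=box(cloud(r),f); P=P[np.isfinite(P).all(1)]; Q.append(P[P[:,2]>105])
def res(x,P,free=False):
    t=np.deg2rad(35) ; a=np.array([np.sin(t)*np.cos(x[2]),np.sin(t)*np.sin(x[2]),np.cos(t)])
    d=P-np.array([x[0],x[1],x[3]]); h=d@a; rr=np.linalg.norm(d-h[:,None]*a,axis=1)
    s=np.hypot(np.maximum(rr-29,0),np.maximum(h-120,0)); ins=np.minimum(29-rr,120-h)
    return np.where(s>0,s,ins)
for P in (Q[0],Q[1],np.vstack(Q)):
    s=least_squares(res,[570,-341,3.1,75],args=(P,),loss="soft_l1",f_scale=2)
    print(len(P),s.x.round(2),np.median(abs(s.fun)).round(2))
x=s.x;t=np.deg2rad(35);a=np.array([np.sin(t)*np.cos(x[2]),np.sin(t)*np.sin(x[2]),np.cos(t)]); o=np.array([x[0],x[1],x[3]])
np.savez("fit.npz",a=a,o=o); print("a",a.round(3),"end",(o+120*a).round(1))
from workcell import env
st=env.state(); z=-a
# option: tool x horizontal
xx=np.cross([0,0,1],z); xx/=np.linalg.norm(xx); yy=np.cross(z,xx)
tR=R.from_matrix(np.c_[xx,yy,z]); print(np.c_[xx,yy,z].round(2))
print(steps(st["tcp_pos"],st["tcp_rot"],o+240*a,tR),(o+240*a).round(), (o+154*a).round())
np.savez("fit.npz",a=a,o=o,q=tR.as_quat())
E
```

```text
832 [ 568.03 -344.34    3.09   74.19] 0.93
826 [ 571.57 -343.96    3.09   75.76] 0.71
1658 [ 570.31 -344.55    3.08   75.28] 1.18
a [-0.573  0.035  0.819] end [ 501.6 -340.4  173.6]
[[ 0.06  0.82  0.57]
 [ 1.   -0.05 -0.03]
 [-0.    0.57 -0.82]]
(array([-17.29, -25.08,   1.07]), array([-3.73, -2.84,  9.  ])) [ 433. -336.  272.] [ 482. -339.  201.]
```

```bash
python3 -m creep '[0,0,0,-1,-1,0,1,0,0,0,-1,-1,0,1,0,0,0,-1,-1,0,1,0,0,0,-1,-1,0,1,0,0,0,-1,-1,0,1,0,0,0,-1,-1,0,1,0,0,0,-1,-1,0,1,0,0,0,-1,-1,0,1]' 80; python3 -m creep '[0,0,0,-1,-1,0,1,0,0,0,-1,-1,0,1,0,0,0,-1,-1,0,1,0,0,0,-1,-1,0,1,0,0,0,-1,-1,0,1,0,0,0,-1,-1,0,1,0,0,0,-1,-1,0,1,0,0,0,-1,-1,0,1]'; python3 -m creep '[0,0,0,-1,-1,0,1,0,0,0,0,-1,0,1,0,0,0,0,-1,0,1,0,0,0,0,-1,0,1,0,0,0,0,-1,0,1,0,0,0,0,-1,0,1,0,0,0,0,-1,0,1,0,0,0,0,-1,0,1]'; python3 -m creep '[-0.37,-0.28,0.9,0,0,0,1,-0.37,-0.28,0.9,0,0,0,1,-0.37,-0.28,0.9,0,0,0,1,-0.37,-0.28,0.9,0,0,0,1,-0.37,-0.28,0.9,0,0,0,1]'
python3 - <<'E'
from h import *; from workcell import env
f=np.load("fit.npz"); st=env.state(); print(st["t"],st["tcp_pos"],st["joint_positions"].round(2),steps(st["tcp_pos"],st["tcp_rot"],f["o"]+240*f["a"],R.from_quat(f["q"])))
E
```

```text
t: 1.7
tcp_pos: [336.1, 237.6, 304.1]
tcp_rot: [0.165, 0.986, 0.0, 0.0]
force: [-0.4, -0.4, 0.3]
opening: 1.003
grip_force: 0.0
t: 2.7
tcp_pos: [485.3, -67.5, 304.0]
tcp_rot: [0.165, 0.986, -0.0, 0.0]
force: [0.8, 0.1, -0.3]
opening: 1.002
grip_force: 0.0
t: 3.7
tcp_pos: [434.8, -303.7, 304.0]
tcp_rot: [0.165, 0.986, -0.0, 0.0]
force: [0.1, -0.1, -0.1]
opening: 1.003
grip_force: 0.0
t: 4.32
tcp_pos: [435.2, -302.9, 304.0]
tcp_rot: [0.46, 0.874, 0.11, 0.116]
force: [-0.5, -0.0, -0.6]
opening: 1.0
grip_force: 0.0
4.325 [ 435.22216999 -302.90130464  304.02508855] [-0.89 -0.04  1.66  0.3   1.4  -1.53] (array([-0.77, -0.99,  0.9 ]), array([-1.88, -1.42,  4.47]))
```

```bash
python3 -m creep '[-0.38,-0.28,0.9,0,0,0,1,-0.38,-0.28,0.9,0,0,0,1,-0.38,-0.28,0.9,0,0,0,1,-0.38,-0.28,0.9,0,0,0,1,-0.38,-0.28,0.9,0,0,0,1]'; python3 -m creep '[0,0,0,-0.55,-0.3,0.4,1,0,0,0,-0.55,-0.3,0.4,1,0,0,0,0,0,0,1]'
python3 - <<'E'
from h import *; from workcell import env; import cv2
f=np.load("fit.npz"); st=env.state(); print(st["t"],st["joint_positions"].round(2),steps(st["tcp_pos"],st["tcp_rot"],f["o"]+240*f["a"],R.from_quat(f["q"])))
r=env.read_camera("wrist"); np.savez("w1.npz",p=st["tcp_pos"],q=st["tcp_rot"],**r); cv2.imwrite("pics/w1.png",r["img"])
print(env.spot_in("wrist","tumbler"))
E
```

```text
t: 4.95
tcp_pos: [435.1, -302.9, 304.0]
tcp_rot: [0.695, 0.652, 0.208, 0.218]
force: [0.4, -0.2, 0.0]
opening: 1.0
grip_force: 0.0
t: 5.32
tcp_pos: [432.0, -336.0, 272.8]
tcp_rot: [0.695, 0.654, 0.207, 0.217]
force: [0.3, 0.4, -0.5]
opening: 1.0
grip_force: 0.0
5.325 [-1.03 -0.1   1.85  0.56  1.09 -1.15] (array([-0.01,  0.01,  0.04]), array([-0.01, -0.03, -0.01]))
[{'box': [387.5, 90.9, 475.8, 187.6], 'score': 0.83}, {'box': [277.3, 140.1, 375.8, 260.9], 'score': 0.79}, {'box': [0.3, 81.7, 109.1, 289.9], 'score': 0.57}]
```

View pics/w1.png

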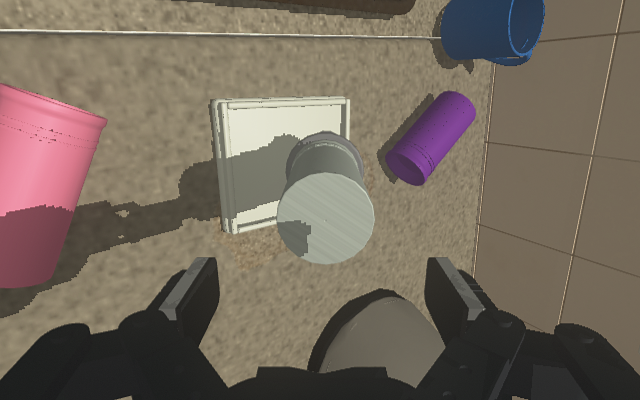

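The wrist view shows the steel closed end at (326,218) between the fingers; pink is at the left (50,190) and purple at (430,140). I refine the axis with this range image.

```bash
python3 - <<'E'
from h import *; from scipy.optimize import least_squares; import cv2
f=np.load("fit.npz"); r=dict(np.load("w1.npz")); q=R.from_quat(r["q"])
T=cloud(r,r["hand_eye"]); P=box(T,(270,130,380,270)); P=P[np.isfinite(P).all(1)]
W=q.apply(P)+r["p"]; a=f["a"]; h=(W-f["o"])@a
cap=W[abs(h-120)<8]; k=P[abs(h-120)<8]
(cx,cy),rad=cv2.minEnclosingCircle(k[:,:2].astype(np.float32)); print("cap in tool",cx,cy,rad,np.median(k[:,2]),len(k))
n=np.linalg.svd(k-k.mean(0),full_matrices=False)[2][2]; print("cap normal in tool",n.round(3),"mean",k.mean(0).round(1))
E
```

```text
cap in tool 0.2722662389278412 2.5543832778930664 28.96489906311035 123.02406086255321 7246
cap normal in tool [ 0.012 -0.005 -1.   ] mean [  1.8   2.6 123.1]
```

```bash
python3 -m creep '[0,0,0,0.02,0.07,0.5,1,0,0,0,0,0,0.62,1,0,0,0,0,0,0.62,1,0,0,0,0,0,0.62,1,0,0,0,0,0,0.61,1,0,0,0,0,0,0,1]' 80; python3 -m creep '[0,0,0,0,0,0,-1,0,0,0,0,0,0,-1,0,0,0,0,0,0,-1,0,0,0,0,0,0,-1,0,0,0,0,0,0,-1,0,0,0,0,0,0,-1]' 80
```

```text
t: 6.18
tcp_pos: [485.6, -337.3, 200.6]
tcp_rot: [0.694, 0.654, 0.208, 0.217]
force: [-0.3, -0.2, -0.3]
opening: 1.0
grip_force: 0.0
t: 6.92
tcp_pos: [484.8, -338.2, 203.1]
tcp_rot: [0.694, 0.654, 0.207, 0.218]
force: [-8.7, 2.8, 5.8]
opening: 0.664
grip_force: 83.3
```

```bash
cat > s.py <<'E'
from h import *; from workcell import env
f=np.load("fit.npz"); st=env.state(); d=st["tcp_pos"]-f["o"]; A=R.from_quat(st["tcp_rot"])
rel=(R.from_quat(f["q"]).inv()*A).as_rotvec(degrees=True)
print("t",st["t"],"along",(d@f["a"]).round(1),"rel deg",rel.round(1),"F tool",A.inv().apply(st["force"]).round(1),"grip",round(st["grip_force"],1),"op",round(st["opening"],3),"q",st["joint_positions"].round(2))
E
python3 s.py; python3 -m creep '[0,0,1,0,0,-0.05,-1,0,0,1,0,0,-0.05,-1,0,0,1,0,0,-0.06,-1,0,0,0.8,0,0,-0.06,-1,0,0,0,0,0,0,-1]' >/dev/null; python3 s.py
```

```text
t 6.925 along 153.9 rel deg [-0.   0.2 -0. ] F tool [ 2.3 -3.9 -9.9] grip 83.3 op 0.664 q [-0.93  0.04  1.86  0.59  0.91 -1.17]
t 7.55 along 159.7 rel deg [ 0.1  0.2 30.5] F tool [-1.1 -0.8  5.7] grip 88.8 op 0.659 q [-0.94  0.03  1.86  0.59  0.92 -0.63]
```

```bash
python3 -m creep '[0,0,-1,0,0,-0.06,-1,0,0,-1,0,0,-0.06,-1,0,0,-1,0,0,-0.06,-1,0,0,-0.8,0,0,-0.06,-1,0,0,0,0,0,0,-1]' >/dev/null; python3 s.py
python3 - <<'E'
from h import *; from workcell import env; import cv2
r=env.read_camera("scene"); b=r["img"][80:180,310:470]; cv2.imwrite("pics/crop2.png",cv2.resize(b,None,fx=4,fy=4,interpolation=cv2.INTER_CUBIC))
print(env.spot_in("scene","tumbler"))
E
```

```text
t 8.175 along 166.7 rel deg [ 0.   0.2 -0.1] F tool [-0.7 -1.2  8.8] grip 88.9 op 0.663 q [-0.94  0.02  1.86  0.59  0.93 -1.16]
[{'box': [349.1, 95.9, 394.7, 131.0], 'score': 0.97}, {'box': [269.5, 108.7, 309.0, 130.1], 'score': 0.78}, {'box': [404.7, 149.6, 450.8, 188.3], 'score': 0.69}]
```

View pics/crop2.png

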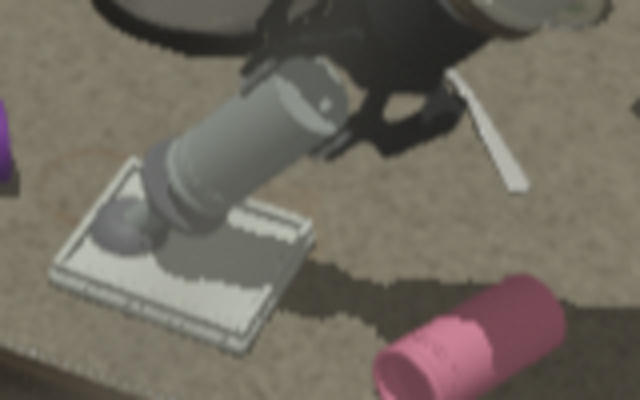

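The crop shows the fingers holding the tumbler's upper end, at crop (300,90), with its lip just above the flange at (190,190). I check numerically how far it was drawn.

```bash
cat > d.py <<'E'
from h import *; from workcell import env
f=np.load("fit.npz"); a=f["a"]
def prof(r):
    W=cloud(r).reshape(-1,3); W=W[np.isfinite(W).all(1)]; d=W-f["o"]; h=d@a; rr=np.linalg.norm(d-h[:,None]*a,axis=1)
    c=h[(rr<24)&(h>105)&(h<150)]; print("cap h",len(c),np.percentile(c,[20,50,80]).round(1) if len(c) else None)
    m=(rr>26)&(rr<38)&(h>-12)&(h<80); print("rad by h",[(int(b),np.percentile(rr[m&(h>=b)&(h<b+4)],50).round(1)) for b in range(-8,40,4) if (m&(h>=b)&(h<b+4)).sum()>3])
prof(dict(np.load("scene0.npz"))); prof(env.read_camera("scene"))
E
python3 d.py
```

```text
cap h 186 [118.9 120.3 121.5]
rad by h [(-8, np.float64(34.5)), (-4, np.float64(33.3)), (0, np.float64(32.7)), (4, np.float64(29.9)), (8, np.float64(29.3)), (12, np.float64(28.6)), (16, np.float64(29.5)), (20, np.float64(28.0)), (24, np.float64(28.8)), (28, np.float64(28.5)), (32, np.float64(28.7)), (36, np.float64(29.3))]
cap h 191 [132.1 133.4 134.7]
rad by h [(-8, np.float64(33.8)), (-4, np.float64(32.5)), (0, np.float64(31.5)), (4, np.float64(33.4)), (12, np.float64(29.0)), (16, np.float64(30.3)), (20, np.float64(29.6)), (24, np.float64(28.5)), (28, np.float64(29.1)), (32, np.float64(29.4)), (36, np.float64(28.7))]
```

Drawn 13 mm with no slip. I carry on twisting the other way and back.

```bash
python3 -m creep '[0,0,-1,0,0,-0.05,-1,0,0,-1,0,0,-0.05,-1,0,0,-1,0,0,-0.05,-1,0,0,-0.5,0,0,-0.03,-1]' >/dev/null; python3 s.py;  python3 -m creep '[0,0,1,0,0,-0.05,-1,0,0,1,0,0,-0.05,-1,0,0,1,0,0,-0.05,-1,0,0,0.5,0,0,-0.03,-1,0,0,0,0,0,0,-1]' >/dev/null; python3 s.py; python3 d.py | sed -n 3p
python3 -m creep '[0,0,1,0,0,-0.05,-1,0,0,1,0,0,-0.05,-1,0,0,1,0,0,-0.05,-1,0,0,0.5,0,0,-0.03,-1]' >/dev/null; python3 -m creep '[0,0,-1,0,0,-0.05,-1,0,0,-1,0,0,-0.05,-1,0,0,-1,0,0,-0.05,-1,0,0,-0.5,0,0,-0.03,-1,0,0,0,0,0,0,-1]' >/dev/null; python3 s.py; python3 d.py | sed -n 3p
```

```text
t 8.825 along 171.8 rel deg [ -0.    0.2 -28.1] F tool [-0.2 -1.6 14.5] grip 88.3 op 0.665 q [-0.95  0.01  1.86  0.59  0.94 -1.65]
t 9.45 along 177.4 rel deg [0.  0.2 0.1] F tool [-0.9 -2.  10.1] grip 89.6 op 0.658 q [-0.95  0.    1.86  0.58  0.96 -1.16]
cap h 190 [142.4 143.8 145.3]
t 10.625 along 188.2 rel deg [ 0.   0.2 -0.1] F tool [-1.4 -0.9  9.8] grip 89.7 op 0.66 q [-0.96 -0.02  1.86  0.58  0.98 -1.16]
cap h 0 None
```

```bash
python3 -m creep '[0,0,-1,0,0,-0.06,-1,0,0,-1,0,0,-0.06,-1,0,0,-1,0,0,-0.06,-1,0,0,1,0,0,-0.06,-1,0,0,1,0,0,-0.06,-1,0,0,1,0,0,-0.06,-1,0,0,0,0,0,-0.1,-1,0,0,0,0,0,0,-1]' >/dev/null; python3 s.py; python3 -m creep '[0,0,0,0,0,-0.3,-1,0,0,0,0,0,-0.3,-1,0,0,0,0,0,-0.3,-1,0,0,0,0,0,-0.3,-1,0,0,0,0,0,-0.3,-1,0,0,0,0,0,-0.3,-1,0,0,0,0,0,-0.3,-1,0,0,0,0,0,-0.3,-1]' >/dev/null; python3 s.py
```

```text
t 11.675 along 202.5 rel deg [-0.   0.2 -0.2] F tool [-0.  -0.9  0.8] grip 90.7 op 0.664 q [-0.98 -0.04  1.86  0.57  1.01 -1.16]
t 12.675 along 274.6 rel deg [ 0.   0.2 -0. ] F tool [ 0.2 -0.6  0.6] grip 90.7 op 0.662 q [-1.06 -0.15  1.83  0.56  1.16 -1.15]
```

Off the peg at 121 mm and free. Now I turn it upright and carry it to the tray.

```bash
python3 -m creep '[0.7,0,0,0,0,-0.3,-1,0.75,0,0,0,0,-0.2,-1,0.75,0,0,0,0,0,-1,0.75,0,0,0,0,0,-1,0.75,0,0,0,0,0,-1,0.67,0,0,0,0,0,-1,0,0,0,0,0,0,-1]' >/dev/null; python3 - <<'E'
from h import *; from workcell import env
st=env.state(); A=R.from_quat(st["tcp_rot"]); M=A.as_matrix(); print(st["tcp_pos"].round(1),st["grip_force"],M.round(3))
y=M[:,1].copy(); y[2]=0; y/=np.linalg.norm(y); z=np.array([0,0,-1.]); x=np.cross(y,z)
print(steps(st["tcp_pos"],st["tcp_rot"],[495,-78,st["tcp_pos"][2]],R.from_matrix(np.c_[x,y,z])))
E
```

```text
[ 408.3 -333.6  313.7] 90.73003945872188 [[ 0.057  0.998  0.001]
 [ 0.998 -0.057  0.004]
 [ 0.004  0.001 -1.   ]]
(array([8.67, 2.4 , 0.03]), array([ 0.  , -0.03,  0.  ]))
```

```bash
python3 -m creep '[0,0,0,0.5,0.2,0,-1,0,0,0,0.9,0.25,0,-1,0,0,0,0.9,0.25,0,-1,0,0,0,0.9,0.25,0,-1,0,0,0,0.9,0.25,0,-1,0,0,0,0.9,0.25,0,-1,0,0,0,0.9,0.25,0,-1,0,0,0,0.9,0.25,0,-1]' >/dev/null; python3 -m creep '[0,0,0,0.9,0.25,0.3,-1,0,0,0,0.6,0.2,0.5,-1,0,0,0,0.37,0,0.6,-1,0,0,0,0,0,0.6,-1,0,0,0,0,0,0.6,-1,0,0,0,0,0,0.6,-1,0,0,0,0,0,0.6,-1,0,0,0,0,0,0,-1]'
python3 - <<'E'
from h import *; from workcell import env; import cv2
r=env.read_camera("scene"); cv2.imwrite("pics/s2.png",cv2.resize(r["img"][130:290,200:430],None,fx=3,fy=3)); st=env.state()
W=cloud(r).reshape(-1,3); W=W[np.isfinite(W).all(1)]; p=st["tcp_pos"]
m=(abs(W[:,0]-p[0])<45)&(abs(W[:,1]-p[1])<33)
t=W[m]; rr=np.hypot(t[:,0]-p[0],t[:,1]-p[1]); s=t[(rr>26)&(rr<33)&(t[:,2]>10)&(t[:,2]<110)]
print("tumbler lowest z",np.percentile(s[:,2],[0,1,3,10]).round(1),len(s)); fl=W[(abs(W[:,0]-500)<80)&(abs(W[:,1]+80)<70)&(W[:,2]<12)]; print("floor z",np.median(fl[:,2]))
E
```

```text
t: 15.55
tcp_pos: [494.2, -77.9, 199.2]
tcp_rot: [0.727, 0.686, 0.001, -0.002]
force: [-0.2, -0.1, -0.7]
opening: 0.666
grip_force: 90.7
tumbler lowest z [41.9 44.6 45.9 49.9] 281
floor z 0.15396268673140412
```

View pics/s2.png

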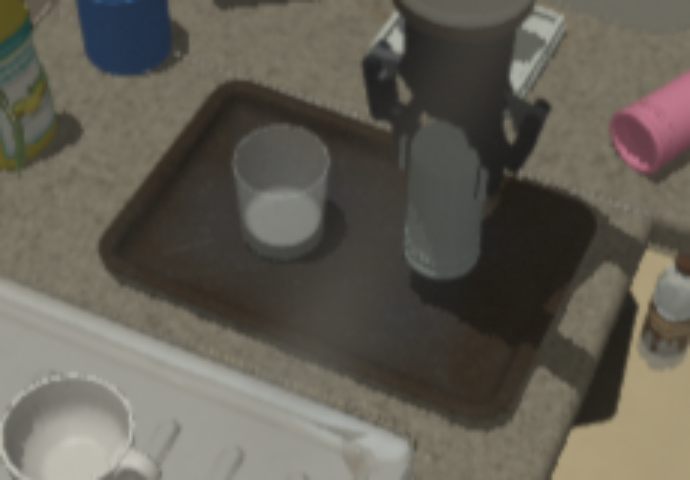

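The crop shows the tumbler upright in the fingers at (442,200) over the clear half of the tray, and the glass untouched at (280,190). I lower it, slowly at the end.

```bash
python3 -m creep '[0,0,0,0,0,0.5,-1,0,0,0,0,0,0.4,-1,0,0,0,0,0,0.25,-1,0,0,0,0,0,0.1,-1,0,0,0,0,0,0.04,-1,0,0,0,0,0,0,-1]' | sed -n '2p;4p'; python3 -m creep '[0,0,0,0,0,0.02,-1,0,0,0,0,0,0.02,-1,0,0,0,0,0,0.02,-1,0,0,0,0,0,0,-1]' | sed -n '2p;4p'
```

```text
tcp_pos: [494.8, -77.8, 162.3]
force: [-0.4, 0.2, -0.9]
tcp_pos: [494.7, -77.8, 160.2]
force: [-0.7, 0.4, -0.6]
```

```bash
python3 -m creep '[0,0,0,0,0,0.03,-1,0,0,0,0,0,0.02,-1,0,0,0,0,0,0,-1]' | sed -n '2p;4p';python3 -m creep '[0,0,0,0,0,0.03,-1,0,0,0,0,0,0.02,-1,0,0,0,0,0,0,-1]' | sed -n '2p;4p'
```

```text
tcp_pos: [494.8, -77.8, 159.7]
force: [-5.7, 2.1, 14.6]
tcp_pos: [494.8, -77.8, 159.5]
force: [-15.3, 2.9, 36.9]
```

Floor contact at TCP z 159.7. I ease off the push, then open.

```bash
python3 -m creep '[0,0,0,0,0,-0.06,-1,0,0,0,0,0,-0.02,-1,0,0,0,0,0,0,-1]' 20| sed -n '2p;4p'; python3 -m creep '[0,0,0,0,0,0,0.45,0,0,0,0,0,0,0.6,0,0,0,0,0,0,1,0,0,0,0,0,0,1,0,0,0,0,0,0,1]' ; python3 s.py
```

```text
tcp_pos: [494.8, -77.8, 159.7]
force: [-1.2, 0.7, 4.1]
t: 18.6
tcp_pos: [494.7, -77.7, 159.7]
tcp_rot: [0.727, 0.686, 0.001, -0.001]
force: [0.2, 0.5, 0.3]
opening: 1.001
grip_force: 0.0
t 18.6 along 121.6 rel deg [35.   0.2 -0.1] F tool [ 0.5  0.1 -0.3] grip 0.0 op 1.001 q [-0.31  0.09  1.8   0.    1.25 -0.25]
```

```bash
python3 -m creep '[0,0,0,0,0,-0.3,1,0,0,0,0,0,-0.6,1,0,0,0,0,0,-0.9,1,0,0,0,0,0,-0.9,1,0,0,0,0,0,-0.9,1,0,0,0,0,0,-0.8,1,0,0,0,0,0,-0.3,1,0,0,0,0,0,0,1]' >/dev/null
python3 - <<'E'
from h import *; from workcell import env; import cv2
st=env.state(); print(st["t"],st["tcp_pos"].round(1),st["force"].round(1))
r=env.read_camera("scene"); cv2.imwrite("pics/s3.png",cv2.resize(r["img"][130:310,190:430],None,fx=3,fy=3))
W=cloud(r).reshape(-1,3); W=W[np.isfinite(W).all(1)]
t=W[(abs(W[:,0]-495)<45)&(abs(W[:,1]+78)<45)&(W[:,2]>115)&(W[:,2]<135)]; print("top",len(t),t.mean(0).round(1))
for n in("glass","cup"): print(env.spot_in("scene",n)[:1])
E
```

```text
19.6 [494.6 -78.2 300.9] [ 0.7 -0.4 -0.3]
top 433 [488.9 -75.3 122.7]
[{'box': [275.5, 172.8, 307.3, 219.4], 'score': 0.91}]
[{'box': [200.3, 255.2, 251.4, 302.7], 'score': 0.91}]
```

View pics/s3.png

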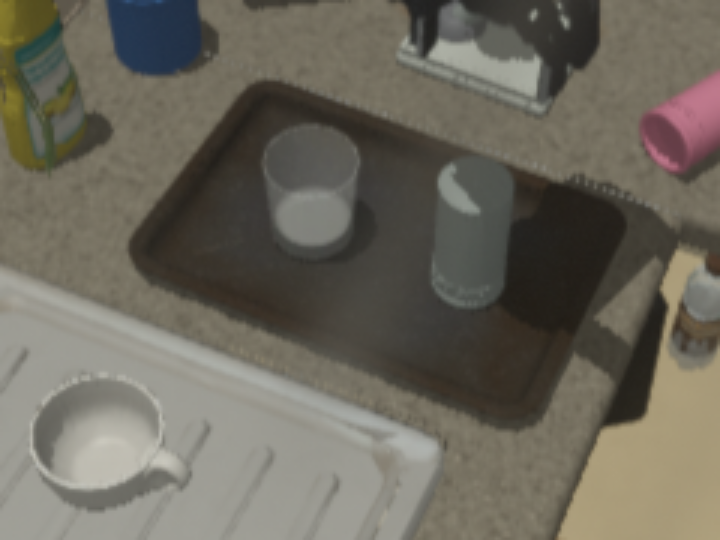

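The picture shows the tumbler standing mouth down on the tray at (470,230), top at z of about 123 mm. The glass (310,190) and the cup (100,430) have not moved, and the gripper is clear.

```bash
python3 -c "
from workcell import env
print(env.job_done())"
```

```text
the job is handed in; nothing more can be done
None
```

I twisted the tumbler off the peg, stood it mouth down on the tray floor, released it and handed the job in at about 20 s; the glass and cup look unmoved, but no verdict came back.

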